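Fit the desk lamp's flange onto its foot

TASK

Put the desk lamp's three-holed flange onto the dark foot plate: pick it up by its square socket, turn it so that all three holes line up with the foot plate's three studs, and lower it over them, without dropping it, until it lies flush on the plate; then let go. Leave the four-holed flange where it is.

Things in the scene. Friction and masses are not known exactly. Their poses are not given: they have to be found in the camera images.
- flange3_socket (a point): Lamp flange to fit, loose, flat: aluminium disc 150 mm across, 8 thick; in its middle an upright square socket 36 x 36 mm, top 78 mm above the underside, faces along its own x, y. THREE through-holes of 28 mm, centres 48 mm from the middle, one towards its own +x, others 120 degrees apart. 0.3-0.55 kg. This point: on the axis, in the socket, 50 mm above the underside; z up.
- foot_seat (a point): Lamp foot: dark steel plate fixed to the counter, 170 mm across, 10 thick; three 10 mm studs with tapered tips stand 22 mm above its top, 48 mm from the middle, the first towards its own +x, others 120 degrees apart. This point: middle of the top face, z up. The fitted flange's underside lies on this face; any hole may take any stud.
- flange4_socket (a point): Another loose flange, same disc and square socket sizes, but with FOUR 28 mm holes, 90 degrees apart: it does not fit the foot, leave it alone. This point: on its axis, in the socket, 50 mm above the underside; z up.

How it is judged:
By the outcome, as a careful person would: the job done as asked, in the order asked, and still so for the second after the job is handed in, with the robot touching nothing.
It also fails if it takes over 35 s, if anything falls off the work surface, if the arm or the gripper's body presses on something with over 40 N, if the wrist force passes 120 N, or if a joint passes its speed limit or range.

ROBOT

A 7-joint arm with a two-finger parallel gripper is mounted at the origin on the work surface. World frame = base frame: x ahead of the robot, y to its left, z up, the work surface at z = 0. Lengths are in m, angles in rad, forces in N, time in s.
With the tool pointing down it reaches from about 0.425 to 0.875 m from the base axis. Payload 4.7 kg.
Tool frame: the origin (TCP) lies midway between the tips of the shut fingers; the grasp point (between the pads) lies 19 mm behind it; z points along the fingers, y is the direction in which the jaws open and shut (so a half turn about z gives the same grasp; the last joint's range is limited). The gripper opens to 87 mm and grips with 3 to 60 N. Pads are 19 mm wide; open, the fingers measure 117 mm over their backs; the gripper's body (75 mm by 190 mm) begins 51 mm behind the grasp point.
Start: joints at [-1.134, 0.321, -0.07, 1.45, 0.023, 1.371, -0.057], TCP at [0.267, 0.593, 0.223] pointing down, gripper open.
Joint ranges: [-2.86, 2.86], [-0.3, 2.09], [-1.38, 1.24], [0.06, 2.45], [-1.56, 4.7], [0.09, 2.05], [-2.69, 2.69]. Speed limits (rad/s): [2.57, 2.57, 3.14, 3.14, 3.14, 3.14, 3.14].

INTERFACE

Orientations are given as a unit quaternion [x, y, z, w].
In Python, from bench import manip gives the robot as it stands.
- The arm moves only by the tool move_arm, never from a script. Its argument "increments" is a list of rows, each an object with "delta_pos": the shift along the world's x, y, z in units of 40 mm (1.0 is 40 mm), a list of three; "turn": the turn about the world's z in units of 6 degrees (1.0 is 6 degrees). In form: [{"delta_pos": [dx, dy, dz], "turn": turn}, ...]. A call has 1 to 10 rows; each row shifts and turns the commanded pose from where the row before left it; what a row does not reach is not made up. A row lasts 1/12 s, in which the tool goes at most 41.7 mm and 7.16 degrees, less where a joint would pass 70% of its speed; a pose out of reach is approached as far as the arm can. A call is refused whole if a number of a shift passes 1 or a number of a turn 1, either way. A call with a gripper value outside its range is refused whole. "hand" is the closure, from 0 (fully open) to 1 (shut), set as the call begins (left out, the last holds). The fingers move at their own pace and stop on an object; the grip force is fixed at half the most. Time passes only in rows, so rows that do not move let the fingers close. It gives the time, the measured TCP pose, the force and the opening at its end, in the units of the state.
- manip.get_obs(): the state, without advancing time (a new reading comes with each control period).
- manip.camera(name): name is "scene" or "top" or "wrist"; returns a dict with "img" (480x640x3 uint8, red, green, blue), "z_map" (480x640 float32, m along the optical axis (not along the pixel's ray), 0 where there is no reading), "mtx" (3x3 intrinsics, pixels), "dist" ([k1, k2, p1, p2, k3] as OpenCV has them; the pictures are not rectified), "R" (3x3) and "t" (3): a world point X has camera coordinates R X + t; the wrist camera has in their place "mount" (4x4, takes a point from camera to tool coordinates, whose origin is the TCP and whose axes are the flange's). Camera axes: x right, y down, z forward; pixel columns grow to the right and rows downward; lengths in m; the calibration is good to about 2 mm. A picture is of the moment at which its call begins: read the wrist's pose just before it.
- manip.job_done(): hands the job in, once; it reports no verdict.
The state is a dict: "clock": time; "joint_pos": joint angles; "joint_vel": joint speeds; "joint_torque": joint torques, N m; "tool_pos": TCP position; "orientation": TCP orientation; "wrist_force": force on the tool from outside, world axes, zero at the start; "torque": the same for the moment, N m; "grip_width": finger opening in m.
Only numpy, scipy, OpenCV 4.12 (cv2) and the standard library are available. Lean on these libraries where they do the work, as an engineer would, in place of code of your own. Each camera call takes 0.05 s, during which the arm holds its last target. There are 200 camera calls.

## Working session

There is one attempt and no reset: what is moved stays moved. The work goes in short steps, Python scripts to look and compute and a tool call to move; the robot and the scene stay as the last step left them, time stands still between calls to the robot, and variables do not carry over. Pictures are saved under pics/ and viewed, about 8 in all and at most 12, crops included, and the job is handed in when it is done.

Besides the shell and the picture viewer there is one more tool, called after "Emit:" as a command line: name --argument value ..., lists and objects as JSON in quotes. move_arm: Moves the arm, as the interface text tells. Its arguments: {"type":"object","properties":{"increments":{"type":"array","items":{"type":"object","properties":{"delta_pos":{"type":"array","items":{"type":"number"}},"turn":{"type":"number"}}}},"hand":{"type":"number"}},"required":["increments"]}

```bash
mkdir -p pics; cat > h.py <<'E'
from bench import manip
import numpy as np, cv2, pickle
def grab(n):
    o=manip.get_obs(); c=manip.camera(n); c['obs']=o
    if n=='wrist':
        from scipy.spatial.transform import Rotation as Ro
        T=np.eye(4);T[:3,:3]=Ro.from_quat(o['orientation']).as_matrix();T[:3,3]=o['tool_pos']
        W=T@np.array(c['mount']); c['R']=W[:3,:3].T; c['t']=-c['R']@W[:3,3]
    pickle.dump(c,open(n+'.pkl','wb')); return c
def ray(c,uv,z):
    p=cv2.undistortPoints(np.array(uv,float).reshape(-1,1,2),np.array(c['mtx']),np.array(c['dist']))[:,0]
    R=np.array(c['R']);C=-R.T@np.array(c['t'])
    d=np.c_[p,np.ones(len(p))]@R
    return C+d*((z-C[2])/d[:,2])[:,None]
def world(c):
    z=c['z_map'];v,u=np.mgrid[:480,:640]
    p=cv2.undistortPoints(np.stack([u,v],-1).reshape(-1,1,2).astype(float),np.array(c['mtx']),np.array(c['dist']))[:,0]
    P=np.c_[p,np.ones(len(p))]*z.reshape(-1,1)
    return ((P-np.array(c['t']))@np.array(c['R'])).reshape(480,640,3)
def save(c,n): cv2.imwrite('pics/'+n,cv2.cvtColor(c['img'],cv2.COLOR_RGB2BGR))
E
python3 - <<'E'
from h import *
c=grab('top');save(c,'top1.png');s=grab('scene');save(s,'scene1.png')
o=c['obs'];print(o); print(-np.array(c['R']).T@c['t'],c['R'])
E
```

```text
{'clock': 0.0, 'joint_pos': array([-1.13389899,  0.32183603, -0.0700793 ,  1.45170002,  0.02262356,
        1.37076808, -0.05692819]), 'joint_vel': array([-0.00018439,  0.00041731,  0.00101065, -0.00134994,  0.00068346,
        0.00033418,  0.00021301]), 'joint_torque': array([ 8.22711245e-04, -4.91286671e+01, -4.03750464e-01, -3.12522984e+01,
       -6.41619391e-02,  4.36263671e-02,  1.68750671e-04]), 'tool_pos': array([0.26653177, 0.59223186, 0.22144044]), 'orientation': array([ 2.09826323e-01,  9.77738200e-01, -9.51828935e-04, -1.41467215e-04]), 'wrist_force': array([-1.00024747, -0.91421153, -0.65068232]), 'torque': array([-0.00663377, -0.00836897, -0.00048698]), 'grip_width': 0.08716406258242126}
[ 0.3819514  -0.02129005  0.83691774] [[ 0.02055119 -0.99976684 -0.00662678]
 [-0.98453832 -0.01908398 -0.17412666]
 [ 0.17395959  0.01010283 -0.98470097]]
```

View pics/top1.png

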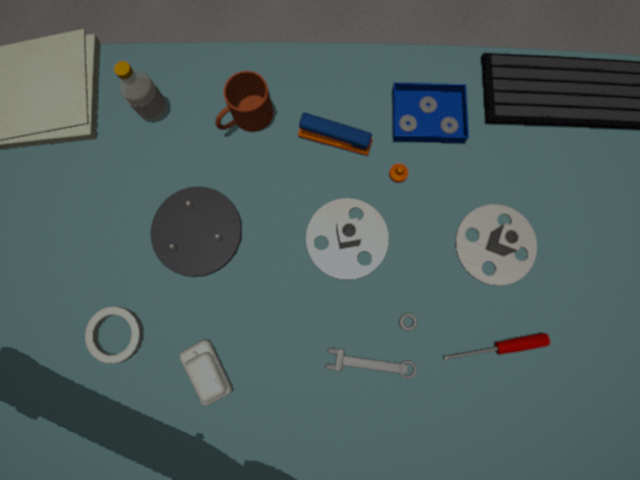

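View pics/scene1.png

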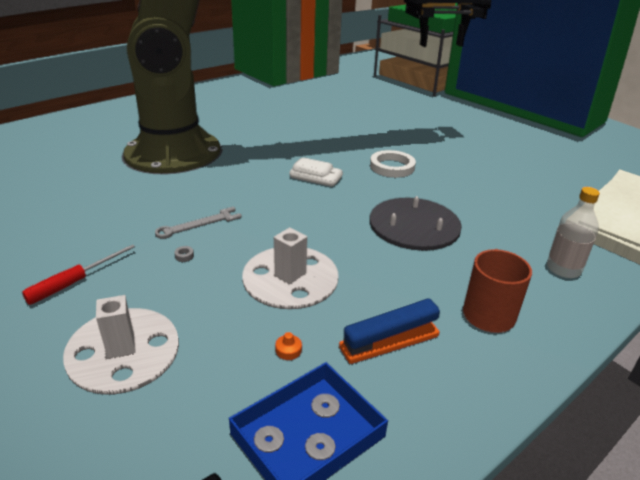

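The top view shows the three-holed flange at about (347,238), with holes at (356,213), (321,242) and (364,258). The foot is at (196,231), with studs at (188,204), (172,247) and (218,237). The four-holed flange is at (497,245).

```bash
cat > m.py <<'E'
from h import *
c=pickle.load(open('top.pkl','rb'));im=c['img'];hsv=cv2.cvtColor(im,cv2.COLOR_RGB2HSV)
def fit3(P):
    m=P.mean(0);a=np.degrees(np.arctan2(*(P-m).T[::-1])); 
    th=np.degrees(np.angle(np.exp(3j*np.radians(a)).sum()))/3
    return m,np.linalg.norm(P-m,axis=1),np.sort(a),th
def blobs(mask,ctr,r,amin,amax):
    k=np.zeros(mask.shape,np.uint8);cv2.circle(k,ctr,r,255,-1)
    n,l,s,ce=cv2.connectedComponentsWithStats(cv2.bitwise_and(mask,k))
    return [(ce[i],s[i,4]) for i in range(1,n) if amin<s[i,4]<amax]
teal=((hsv[...,1]>60)&(hsv[...,2]>50)).astype(np.uint8)*255
b=blobs(teal,(347,238),37,60,400);print(b)
if len(b)==3: print('flange',fit3(ray(c,[x[0] for x in b],.004)[:,:2]))
g=im.mean(2);br=(g>75).astype(np.uint8)*255
b=blobs(br,(196,231),38,2,100);print(b)
if len(b)==3: print('studs',fit3(ray(c,[x[0] for x in b],.028)[:,:2]))
# disc outlines
dark=(g<70).astype(np.uint8)*255
cs=max(cv2.findContours(dark[180:285,140:250].copy(),0,1)[0],key=cv2.contourArea)
e=cv2.fitEllipse(cv2.convexHull(cs));print('plate',e,ray(c,[[e[0][0]+140,e[0][1]+180]],.01))
wh=((hsv[...,1]<50)&(g>90)).astype(np.uint8)*255
cs=max(cv2.findContours(wh[190:290,298:398].copy(),0,1)[0],key=cv2.contourArea)
e=cv2.fitEllipse(cv2.convexHull(cs));print('disc',e,ray(c,[[e[0][0]+298,e[0][1]+190]],.008))
W=world(c)
for n,(x0,x1,y0,y1) in dict(f3=(305,390,195,282)).items():
    w=W[y0:y1,x0:x1].reshape(-1,3);q=w[(w[:,2]>.07)&(w[:,2]<.09)];print(n,len(q),q.mean(0) if len(q) else 0, cv2.minAreaRect((q[:,:2]*1000).astype(np.float32)) if len(q) else 0)
o=c['obs'];from scipy.spatial.transform import Rotation as R
print('tool y yaw',np.degrees(np.arctan2(*R.from_quat(o['orientation']).as_matrix()[:2,1][::-1])))
E
python3 m.py
```

```text
[]
[(array([187.52941176, 202.64705882]), np.int32(17)), (array([216.6, 235.6]), np.int32(15)), (array([171.13333333, 245.53333333]), np.int32(15))]
studs (array([0.55265048, 0.22451844]), array([0.04785738, 0.04811981, 0.04822228]), array([-106.2577994 ,   13.42050588,  133.31176091]), np.float64(13.491487666917507))
plate ((56.259830474853516, 51.53590774536133), (88.69405364990234, 92.31810760498047), 60.070247650146484) [[0.54957747 0.22095969 0.01      ]]
disc ((48.833160400390625, 48.41606521606445), (83.21161651611328, 84.58887481689453), 100.75918579101562) [[ 0.54235098 -0.05501187  0.008     ]]
f3 340 [ 0.54322626 -0.05519988  0.07708455] ((543.5909423828125, -54.94089889526367), (36.456451416015625, 36.14989471435547), 11.580183029174805)
tool y yaw 65.7756327830957
```

```bash
sed -i "s/^teal=.*/print(hsv[242,321],hsv[225,330],hsv[300,350])\nteal=((hsv[...,1]>35)\&(hsv[...,0]>70)\&(hsv[...,0]<110)\&(hsv[...,2]>60)).astype(np.uint8)*255/" m.py; python3 m.py | head -4
```

```text
[ 90  55 106] [ 36   9 148] [ 90  58 105]
[(array([355.70940171, 213.35897436]), np.int32(117)), (array([320.93006993, 242.58741259]), np.int32(143)), (array([363.95774648, 258.02112676]), np.int32(142))]
flange (array([ 0.54417276, -0.05523532]), array([0.0489727 , 0.04819924, 0.04828121]), array([-139.38480364,  -18.7986451 ,  101.62226427]), np.float64(-18.853721793134483))
[(array([187.52941176, 202.64705882]), np.int32(17)), (array([216.6, 235.6]), np.int32(15)), (array([171.13333333, 245.53333333]), np.int32(15))]
```

Emit:
move_arm --increments '[{"delta_pos": [0.3,-0.5,0.2],"turn": -0.4},{"delta_pos": [0.5,-0.8,0.2],"turn": -0.5},{"delta_pos": [0.5,-0.8,0.2],"turn": -0.5},{"delta_pos": [0.5,-0.8,0.2],"turn": -0.5},{"delta_pos": [0.5,-0.8,0],"turn": -0.5},{"delta_pos": [0.5,-0.8,0],"turn": -0.5},{"delta_pos": [0.5,-0.8,0],"turn": -0.5},{"delta_pos": [0.5,-0.8,0],"turn": -0.5},{"delta_pos": [0.5,-0.8,0],"turn": -0.5},{"delta_pos": [0.3,-0.3,0],"turn": -0.1}]' --hand 0

```text
clock: 0.93
tool_pos: [0.4536, 0.2986, 0.2546]
orientation: [0.436, 0.9, -0.001, 0.001]
wrist_force: [1.2, -1.4, 0.6]
grip_width: 0.0872
```

Emit:
move_arm --increments '[{"delta_pos": [0.2,-0.3,0],"turn": 0},{"delta_pos": [0,0,0],"turn": 0},{"delta_pos": [0,0,0],"turn": 0}]'

```text
clock: 1.18
tool_pos: [0.4586, 0.2928, 0.2543]
orientation: [0.433, 0.902, -0.0, -0.0]
wrist_force: [-1.5, -0.1, -0.5]
grip_width: 0.087
```

```bash
python3 -c "
from h import *
c=grab('wrist');save(c,'w1.png');print(c['obs']['tool_pos'],c['obs']['joint_pos'],-c['R'].T@c['t'])
print(cv2.projectPoints(np.array([[.5527,.2245,.01]]),cv2.Rodrigues(c['R'])[0],c['t'],c['mtx'],c['dist'])[0])"
```

```text
[0.45858399 0.29280303 0.2542836 ] [-0.79755117  0.07918107  0.19234287  1.6753911  -0.01590177  1.38898595
  0.07294118] [0.41270284 0.35020667 0.41759133]
[[[348.5399977  301.16296451]]]
```

View pics/w1.png

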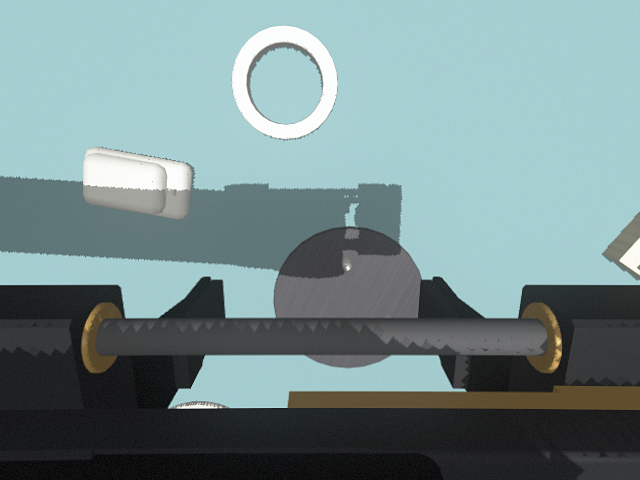

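The wrist view shows the foot partly hidden by the gripper, with one stud at (346,266). I'll shift on the way to the flange so that the whole foot is visible.

Emit:
move_arm --increments '[{"delta_pos": [0.4,-0.5,0],"turn": 0},{"delta_pos": [0.5,-0.6,0],"turn": 0},{"delta_pos": [0.5,-0.6,0],"turn": 0},{"delta_pos": [0.5,-0.6,0],"turn": 0},{"delta_pos": [0.5,-0.6,0],"turn": 0},{"delta_pos": [0.4,-0.5,0],"turn": 0},{"delta_pos": [0,0,0],"turn": 0},{"delta_pos": [0,0,0],"turn": 0},{"delta_pos": [0,0,0],"turn": 0}]'

```text
clock: 1.98
tool_pos: [0.5698, 0.1594, 0.2541]
orientation: [0.431, 0.902, 0.0, -0.001]
wrist_force: [-0.2, -0.3, -0.4]
grip_width: 0.0874
```

```bash
python3 -c "
from h import *
c=grab('wrist');save(c,'w2.png');print(c['obs']['tool_pos'],c['obs']['orientation'],c['obs']['joint_vel'])
print(cv2.projectPoints(np.array([[.5527,.2245,.01]]),cv2.Rodrigues(c['R'])[0],c['t'],c['mtx'],c['dist'])[0])"
```

```text
[0.56979137 0.1593868  0.25413768] [ 4.30835025e-01  9.02430370e-01  2.05909496e-04 -7.52050308e-04] [-0.01085307 -0.0097162  -0.01136805  0.00306014  0.00085091  0.00061888
 -0.00051736]
[[[348.64620512 142.4237225 ]]]
```

View pics/w2.png

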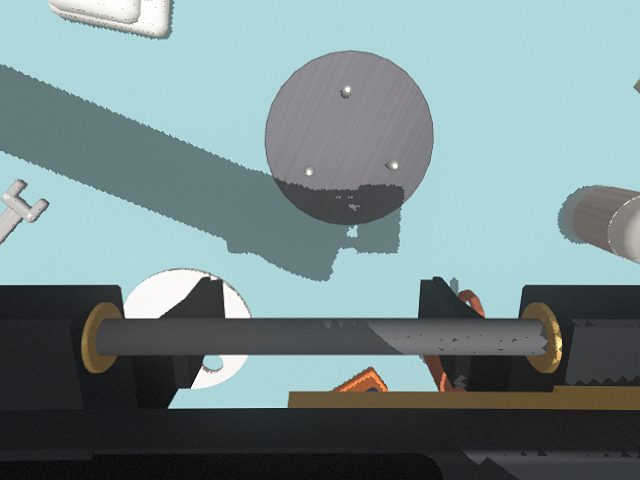

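The whole foot is visible, with stud tips at (346,91), (308,172) and (393,165) and the plate centre at about (349,137).

```bash
cat > f.py <<'E'
from h import *
import sys,io,contextlib
with contextlib.redirect_stdout(io.StringIO()): from m import fit3,blobs
c=pickle.load(open('wrist.pkl','rb'));g=c['img'].mean(2)
b=blobs((g>165).astype(np.uint8)*255,(349,137),75,5,200);print(b)
for z in(.028,.032): print(fit3(ray(c,[x[0] for x in b],z)[:,:2]))
d=((g<128)).astype(np.uint8)*255
hs=cv2.cvtColor(c['img'],cv2.COLOR_RGB2HSV);d=((hs[...,1]<30)&(g<150)).astype(np.uint8)*255
d[:45]=0;d[230:]=0;d[:,:255]=0;d[:,445:]=0
p=cv2.convexHull(max(cv2.findContours(d,0,1)[0],key=cv2.contourArea))[:,0]
w=ray(c,p,.01)[:,:2];A=np.c_[2*w,np.ones(len(w))];s=np.linalg.lstsq(A,(w**2).sum(1),rcond=None)[0]
print('plate',s[:2],np.sqrt(s[2]+s[:2]@s[:2]))
E
python3 f.py
```

```text
[(array([347.05882353,  88.52941176]), np.int32(34)), (array([394.47222222, 164.72222222]), np.int32(36)), (array([308.63888889, 171.44444444]), np.int32(36))]
(array([0.55252275, 0.22489151]), array([0.04864302, 0.04854354, 0.04853827]), array([-106.58368686,   13.27708723,  133.35207229]), np.float64(13.348490893427439))
(array([0.55222732, 0.22480494]), array([0.04814349, 0.04804504, 0.04803982]), array([-106.58368686,   13.27708723,  133.35207229]), np.float64(13.348490893427403))
plate [0.55267283 0.22435672] 0.08438254252675476
```

Emit:
move_arm --increments '[{"delta_pos": [-0.08,-0.4,0],"turn": -0.5},{"delta_pos": [-0.08,-0.7,-0.2],"turn": -0.6},{"delta_pos": [-0.08,-0.7,-0.4],"turn": -0.6},{"delta_pos": [-0.08,-0.7,-0.4],"turn": -0.6},{"delta_pos": [-0.08,-0.7,-0.4],"turn": -0.6},{"delta_pos": [-0.08,-0.7,-0.4],"turn": -0.6},{"delta_pos": [-0.08,-0.7,-0.4],"turn": -0.6},{"delta_pos": [-0.09,-0.77,-0.2],"turn": -0.5},{"delta_pos": [0,0,0],"turn": 0},{"delta_pos": [0,0,0],"turn": 0}]'

```text
clock: 2.87
tool_pos: [0.544, -0.0581, 0.1582]
orientation: [0.635, 0.772, -0.0, -0.0]
wrist_force: [1.2, 0.1, -0.8]
grip_width: 0.0871
```

```bash
cat > p.py <<'E'
from h import *
o=manip.get_obs();q=o['orientation'];print(o['tool_pos'],'yawy',90-2*np.degrees(np.arctan2(q[0],q[1])),o['grip_width'],o['wrist_force'],o['clock'],o['joint_pos'][6])
E
python3 p.py; python3 - <<'E'
from h import *
c=grab('wrist');save(c,'w3.png')
E
```

```text
[ 0.54400835 -0.05808229  0.15820515] yawy 11.127453830469108 0.08714776711885977 [ 1.23671191  0.06224247 -0.79507321] 2.8667 0.3225105469543059
```

View pics/w3.png

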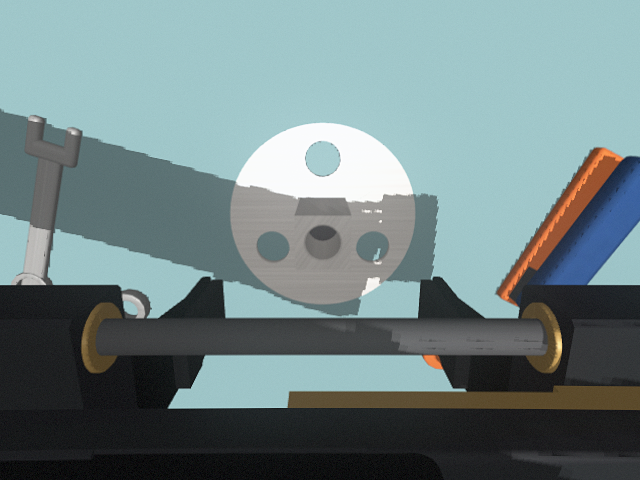

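The wrist view shows the socket at (322,240), centred between the jaws and square to them. One hole is at (322,158), straight up in the image. I'll descend and grip.

Emit:
move_arm --increments '[{"delta_pos": [0,0.07,-0.3],"turn": 0},{"delta_pos": [0,0,-0.5],"turn": 0},{"delta_pos": [0,0,-0.5],"turn": 0},{"delta_pos": [0,0,-0.5],"turn": 0},{"delta_pos": [0,0,-0.5],"turn": 0},{"delta_pos": [0,0,-0.4],"turn": 0},{"delta_pos": [0,0,-0.3],"turn": 0},{"delta_pos": [0,0,-0.1],"turn": 0},{"delta_pos": [0,0,0],"turn": 0},{"delta_pos": [0,0,0],"turn": 0}]'

```text
clock: 3.75
tool_pos: [0.5453, -0.0545, 0.035]
orientation: [0.634, 0.773, 0.0, 0.0]
wrist_force: [-0.4, -0.1, -0.1]
grip_width: 0.0873
```

Emit:
move_arm --increments '[{"delta_pos": [0,0,0],"turn": 0},{"delta_pos": [0,0,0],"turn": 0},{"delta_pos": [0,0,0],"turn": 0},{"delta_pos": [0,0,0],"turn": 0},{"delta_pos": [0,0,0],"turn": 0},{"delta_pos": [0,0,0],"turn": 0},{"delta_pos": [0,0,0],"turn": 0},{"delta_pos": [0,0,0],"turn": 0}]' --hand 1

```text
clock: 4.42
tool_pos: [0.5447, -0.0553, 0.0346]
orientation: [0.635, 0.773, 0.0, 0.0]
wrist_force: [0.0, 0.8, -0.1]
grip_width: 0.0415
```

```bash
python3 p.py
```

```text
[ 0.54472239 -0.05525336  0.03460153] yawy 11.174634006844045 0.04149666074061252 [ 0.00124343  0.78850339 -0.10510181] 4.4167 0.38778828878481525
```

Still closing (41 mm), so I'll wait and then lift a little.

Emit:
move_arm --increments '[{"delta_pos": [0,0,0],"turn": 0},{"delta_pos": [0,0,0],"turn": 0},{"delta_pos": [0,0,0],"turn": 0},{"delta_pos": [0,0,0],"turn": 0},{"delta_pos": [0,0,0.1],"turn": 0},{"delta_pos": [0,0,0.2],"turn": 0},{"delta_pos": [0,0,0.3],"turn": 0},{"delta_pos": [0,0,0.3],"turn": 0},{"delta_pos": [0,0,0.3],"turn": 0},{"delta_pos": [0,0,0.3],"turn": 0}]'

```text
clock: 5.25
tool_pos: [0.5451, -0.0553, 0.0963]
orientation: [0.635, 0.773, 0.0, 0.0]
wrist_force: [0.4, -1.2, -5.6]
grip_width: 0.036
```

Emit:
move_arm --increments '[{"delta_pos": [0,0,0.3],"turn": 0},{"delta_pos": [0,0,0.2],"turn": 0},{"delta_pos": [0,0,0],"turn": 0},{"delta_pos": [0,0,0],"turn": 0},{"delta_pos": [0,0,0],"turn": 0}]'

```text
clock: 5.67
tool_pos: [0.5442, -0.0551, 0.114]
orientation: [0.635, 0.773, -0.0, -0.0]
wrist_force: [-1.0, 0.6, -5.1]
grip_width: 0.0359
```

```bash
python3 p.py; python3 - <<'E'
from h import *
c=grab('wrist');save(c,'w4.png')
E
```

```text
[ 0.54419082 -0.05513249  0.11404118] yawy 11.180300807818213 0.03591654438465821 [-1.00072083  0.60654973 -5.05140307] 5.6667 0.3383972611050135
```

View pics/w4.png

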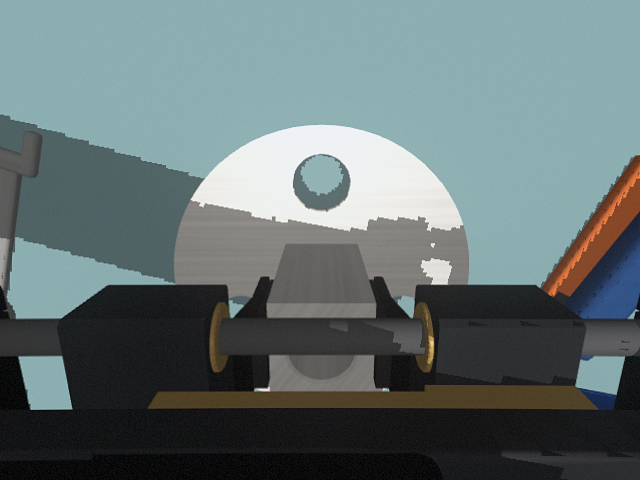

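The flange is held firmly (grip 35.9 mm, 5 N load) and level, with its hole at (322,180). Next I carry it to the foot while turning it +32.2°.

Emit:
move_arm --increments '[{"delta_pos": [0.02,0.2,0],"turn": 0.2},{"delta_pos": [0.02,0.4,0],"turn": 0.4},{"delta_pos": [0.02,0.6,0],"turn": 0.5},{"delta_pos": [0.02,0.7,0],"turn": 0.5},{"delta_pos": [0.02,0.7,0],"turn": 0.5},{"delta_pos": [0.02,0.7,0],"turn": 0.5},{"delta_pos": [0.02,0.7,0],"turn": 0.5},{"delta_pos": [0.02,0.7,0],"turn": 0.5},{"delta_pos": [0.02,0.7,0],"turn": 0.5},{"delta_pos": [0.02,0.6,0],"turn": 0.5}]'

```text
clock: 6.55
tool_pos: [0.5515, 0.1902, 0.1143]
orientation: [0.428, 0.904, 0.001, -0.001]
wrist_force: [0.9, 0.8, -5.8]
grip_width: 0.0358
```

Emit:
move_arm --increments '[{"delta_pos": [0.01,0.5,0],"turn": 0.4},{"delta_pos": [0,0.3,0],"turn": 0.3},{"delta_pos": [0,0.2,0],"turn": 0.07},{"delta_pos": [0,0,0],"turn": 0},{"delta_pos": [0,0,0],"turn": 0},{"delta_pos": [0,0,0],"turn": 0}]'

```text
clock: 7.05
tool_pos: [0.5536, 0.2223, 0.1145]
orientation: [0.397, 0.918, -0.001, 0.0]
wrist_force: [0.6, -0.5, -5.1]
grip_width: 0.0359
```

```bash
python3 p.py
```

```text
[0.55360816 0.22234628 0.11450667] yawy 43.22126052379389 0.035940635063028505 [ 0.57049696 -0.45882973 -5.10640376] 7.05 0.3932120256854711
```

Emit:
move_arm --increments '[{"delta_pos": [-0.02,0.05,-0.2],"turn": 0.02},{"delta_pos": [0,0,-0.3],"turn": 0},{"delta_pos": [0,0,-0.3],"turn": 0},{"delta_pos": [0,0,-0.2],"turn": 0},{"delta_pos": [0,0,0],"turn": 0},{"delta_pos": [0,0,0],"turn": 0},{"delta_pos": [0,0,0],"turn": 0}]'

```text
clock: 7.63
tool_pos: [0.5526, 0.2268, 0.0747]
orientation: [0.395, 0.919, 0.0, 0.0]
wrist_force: [-0.4, 0.4, -5.2]
grip_width: 0.036
```

```bash
python3 p.py; python3 - <<'E'
from h import *
c=grab('wrist');s=grab('scene')
w=cv2.cvtColor(c['img'],cv2.COLOR_RGB2BGR);q=cv2.cvtColor(s['img'],cv2.COLOR_RGB2BGR)[140:290,320:520]
im=np.vstack([w[90:330,150:550],cv2.resize(q,(400,300))]);cv2.imwrite('pics/w5.png',im)
E
```

```text
[0.55260593 0.22681301 0.0746684 ] yawy 43.512212480197384 0.0360082754106248 [-0.37502379  0.3542463  -5.19503251] 7.6333 0.401346785295363
```

View pics/w5.png

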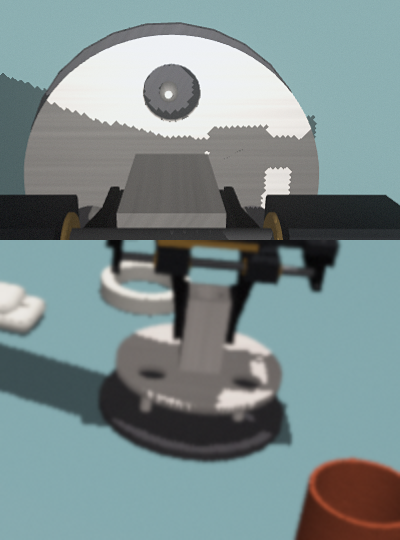

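The stud shows through the visible hole close to its centre (168,93), and the disc looks level over the plate. I'll lower it now.

Emit:
move_arm --increments '[{"delta_pos": [0,-0.05,-0.1],"turn": 0},{"delta_pos": [0,0,-0.15],"turn": 0},{"delta_pos": [0,0,-0.15],"turn": 0},{"delta_pos": [0,0,-0.15],"turn": 0},{"delta_pos": [0,0,-0.1],"turn": 0},{"delta_pos": [0,0,-0.05],"turn": 0},{"delta_pos": [0,0,0],"turn": 0},{"delta_pos": [0,0,0],"turn": 0},{"delta_pos": [0,0,0],"turn": 0}]'

```text
clock: 8.48
tool_pos: [0.5526, 0.2249, 0.0469]
orientation: [0.395, 0.919, 0.0, 0.0]
wrist_force: [-1.2, -0.0, -4.5]
grip_width: 0.0355
```

Emit:
move_arm --increments '[{"delta_pos": [0,0,-0.03],"turn": 0},{"delta_pos": [0,0,-0.02],"turn": 0},{"delta_pos": [0,0,0],"turn": 0},{"delta_pos": [0,0,0],"turn": 0},{"delta_pos": [0,0,0],"turn": 0}]'

```text
clock: 8.9
tool_pos: [0.5523, 0.2248, 0.0446]
orientation: [0.395, 0.919, 0.0, 0.0]
wrist_force: [-0.1, -0.2, -5.4]
grip_width: 0.0359
```

Emit:
move_arm --increments '[{"delta_pos": [0,0,-0.02],"turn": 0},{"delta_pos": [0,0,-0.02],"turn": 0},{"delta_pos": [0,0,0],"turn": 0},{"delta_pos": [0,0,0],"turn": 0},{"delta_pos": [0,0,0],"turn": 0}]'

```text
clock: 9.32
tool_pos: [0.5524, 0.2248, 0.0445]
orientation: [0.395, 0.919, 0.0, -0.0]
wrist_force: [-4.5, -0.8, 4.8]
grip_width: 0.0359
```

The force has swung by about +10 N and z has stopped at the expected seating height, so the flange is seated. I'll release it and go straight up.

Emit:
move_arm --increments '[{"delta_pos": [0,0,0],"turn": 0},{"delta_pos": [0,0,0],"turn": 0},{"delta_pos": [0,0,0],"turn": 0},{"delta_pos": [0,0,0],"turn": 0},{"delta_pos": [0,0,0],"turn": 0},{"delta_pos": [0,0,0],"turn": 0},{"delta_pos": [0,0,0],"turn": 0},{"delta_pos": [0,0,0],"turn": 0},{"delta_pos": [0,0,0],"turn": 0},{"delta_pos": [0,0,0],"turn": 0}]' --hand 0

```text
clock: 10.15
tool_pos: [0.5523, 0.2248, 0.0429]
orientation: [0.395, 0.919, 0.0, 0.0]
wrist_force: [0.1, 0.0, 0.8]
grip_width: 0.0861
```

```bash
python3 p.py
```

```text
[0.55231757 0.22477449 0.04293742] yawy 43.51843473954252 0.08607097472871326 [0.12808614 0.02434596 0.82615218] 10.15 0.4134210439858002
```

Emit:
move_arm --increments '[{"delta_pos": [0,0,0.2],"turn": 0},{"delta_pos": [0,0,0.4],"turn": 0},{"delta_pos": [0,0,0.5],"turn": 0},{"delta_pos": [0,0,0.6],"turn": 0},{"delta_pos": [0,0,0.6],"turn": 0},{"delta_pos": [0,0,0.6],"turn": 0},{"delta_pos": [0,0,0.6],"turn": 0},{"delta_pos": [0,0,0.5],"turn": 0},{"delta_pos": [0,0,0.3],"turn": 0},{"delta_pos": [0,0,0],"turn": 0}]'

```text
clock: 10.98
tool_pos: [0.554, 0.2254, 0.2186]
orientation: [0.395, 0.919, 0.002, 0.002]
wrist_force: [0.4, 0.7, 0.3]
grip_width: 0.0871
```

Emit:
move_arm --increments '[{"delta_pos": [0.1,-0.5,0],"turn": 0},{"delta_pos": [0.1,-0.7,0],"turn": 0},{"delta_pos": [0.1,-0.7,0],"turn": 0},{"delta_pos": [0.1,-0.7,0],"turn": 0},{"delta_pos": [0.1,-0.5,0],"turn": 0},{"delta_pos": [0,0,0],"turn": 0},{"delta_pos": [0,0,0],"turn": 0}]'

```text
clock: 11.57
tool_pos: [0.5719, 0.099, 0.2137]
orientation: [0.396, 0.918, -0.001, -0.001]
wrist_force: [0.2, 1.1, 0.2]
grip_width: 0.0871
```

```bash
python3 - <<'E'
from h import *
c=grab('wrist');s=grab('scene')
w=cv2.cvtColor(c['img'],cv2.COLOR_RGB2BGR);q=cv2.cvtColor(s['img'],cv2.COLOR_RGB2BGR)
cv2.imwrite('pics/w6.png',np.vstack([w[:300,100:540],cv2.resize(q[140:290,320:540],(440,300))]))
W=world(c);d=np.hypot(W[...,0]-.5525,W[...,1]-.2246)
m=(c['z_map']>0)&(d<.07)&(d>.03);z=W[...,2][m];t=m&(W[...,2]>.012)&(W[...,2]<.025)
A=np.c_[W[t][:,:2]-[.5525,.2246],np.ones(t.sum())];print(np.linalg.lstsq(A,W[t][:,2],rcond=None)[0],np.median(z))
tb=(c['z_map']>0)&(d>.1)&(d<.13);print('table z',np.median(W[...,2][tb]))
E
python3 p.py
```

```text
[-0.00058034 -0.00107695  0.01893354] 0.019210651624826887
table z 0.3015089043208191
[0.57162909 0.10199144 0.21394297] yawy 43.58604585313252 0.08697093705682707 [0.29646611 0.50642099 0.34311403] 11.6667 0.5933813130311992
```

View pics/w6.png

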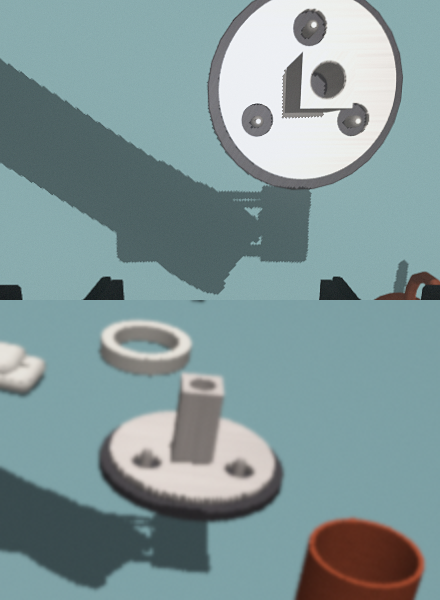

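All three studs stand inside the holes, at (310,27), (257,120) and (352,120). The disc top is level at about 18.9 mm (18 mm nominal), so it is flush. Handing in.

```bash
python3 -c "
from bench import manip
print(manip.job_done())"
```

```text
the job is handed in; nothing more can be done
None
```

The three-holed flange is on the foot plate, and I handed the job in at about 11.7 s of the 35 s allowed. I picked it up by its square socket, turned it +32°, lowered it over the three studs until it touched, then let go and moved clear. I never went near the four-holed flange.

**Last checks:**
- **Fit:** the final pictures show all three studs standing inside the holes.
- **Flush:** the disc's top face measured 18.9 mm against 18 mm nominal, within the 2 mm calibration, with a tilt of about 0.1°.
- **Contact:** the wrist force swung by about 10 N on seating.

**Disagreements:**
- **Foot centre:** the first estimate from the plate's outline in the top view was about 5 mm off the stud-based one. The closer wrist view agreed with the studs, so I used that.
- **Table height:** my final reading was unusable at 0.30 m, probably because it sampled the gripper or socket. I ignored it.

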